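Close up the mould bar with a sound insert

TASK

Two light-blue mould inserts lie on the sloping rack, one sound and one with a corner broken off. First put the chipped one in the red reject tray; then stand the sound one on the plywood board, in line with the blue bar fixed there, and butt it flush against the bar's free end so that no gap is left and tops and sides run on in one line. Let go of it, and leave everything else on the bench where it is.

Things in the scene. Friction and masses are not known exactly. Their poses are not given: they have to be found in the camera images.
- sound_insert: the whole light-blue block, 70 (its x) x 44 (its y) x 50 (its z) mm, with a dark stripe along x on top, about 0.18 kg; origin at the centre of its underside, z out of its top (striped) face. It starts on the rack, underside on the slope. Either end may butt against the bar.
- chipped_insert: a block of the same size and colour with one corner missing: a 28 (x) x 20 (y) mm notch, full height, at its -x +y corner (so at x below -7 mm it is only 24 mm wide, y -22 to +2), its broken faces pale. Origin at the centre of the whole block's underside, z out of its top.
- chipped_insert_mid (a point): the middle of the chipped insert, 25 mm above its underside, same axes as the block
- rack: fixed aluminium rack, origin on the bench under its middle. Its black rubber slope (240 mm wide along y) rises 30 degrees towards the rack's +x, which points to the robot's left (the low side faces the board); its surface is 50 mm above the origin at x = 0. The inserts lie on it side by side, about 116 mm apart along y, lower ends against a 14 mm high ledge.
- rack_bar (a point): middle of the rack's steel carrying bar, 16 mm thick, running along the rack's y 195 mm over the bench just above the inserts, with bent end posts 125 mm to each side. It bars the way straight down to the inserts: reach in tilted, from the low side, square to the slope.
- board: plywood base board fixed to the bench, 300 (x) x 140 (y) x 18 (z) mm, origin at its underside centre. On it is fixed a light-blue bar, 44 mm wide (y), 50 mm high, from x = +10 to x = +135 mm, centred on y = 0; its free end face at x = +10 mm looks along -x. Two star knobs stick out of the bar's sides at x = +105 mm.
- berth (a point): point on the board's top face (18 mm above the bench) where the underside centre of the sound insert must come: 35 mm in front of the bar's free end, axes as the board's; its +x points into the bar
- tray: red open reject tray fixed to the bench, 190 (x) x 160 (y) x 35 (z) mm outside, walls and floor about 4-5 mm, origin at its underside centre
- knob_a: loose black star knob, 38 mm across, 24 high, lying on the near corner of the plywood board; bystander; origin at its underside centre
- knob_b: loose black star knob, 38 mm across, 24 high, on the bench; bystander; origin at its underside centre
- wax_jar: jar with yellow cap, 70 mm diameter, 85 high; bystander; origin at its underside centre
- wrench: steel wrench lying on the bench beyond the board; bystander
- air_gun: blue air gun, about 160 x 90 x 24 mm, lying on the bench to the far right; bystander
Mind the look-alikes: they are no part of the job. What is shaped like the sound_insert but pink is not meant. Leave any pink look-alike of the chipped_insert alone.

How it is judged:
By the outcome, as a careful person would: the job done as asked, in the order asked, and still so for the second after the job is handed in, with the robot touching nothing.
It also fails if it takes over 64 s, if anything falls off the work surface, if the arm or the gripper's body presses on something with over 40 N, if the wrist force passes 120 N, or if a joint passes its speed limit or range.

ROBOT

A 6-joint arm with a two-finger parallel gripper is mounted at the origin on the work surface. World frame = base frame: x ahead of the robot, y to its left, z up, the work surface at z = 0. Lengths are in m, angles in rad, forces in N, time in s.
With the tool pointing down it reaches from about 0.425 to 1.125 m from the base axis. Payload 14.9 kg.
Tool frame: the origin (TCP) lies midway between the tips of the shut fingers; the grasp point (between the pads) lies 19 mm behind it (r.hold_point_z is the distance from the TCP to the grasp point, in m); z points along the fingers, y is the direction in which the jaws open and shut (so a half turn about z gives the same grasp; the last joint's range is limited). The gripper opens to 91 mm and grips with 3 to 60 N. Pads are 32 mm wide; open, the fingers measure 118 mm over their backs; the gripper's body (76 mm by 178 mm) begins 60 mm behind the grasp point.
Start: joints at [-1.307, 0.379, 1.734, -0, 1.028, -0.033], TCP at [0.205, -0.669, 0.214] pointing down, gripper open.
Joint ranges: [-2.77, 2.77], [-0.74, 2.19], [0, 2.66], [-1.06, 4.2], [0.31, 2.87], [-3.08, 3.08]. Speed limits (rad/s): [1.89, 1.89, 2.39, 3.14, 3.14, 3.14].

INTERFACE

Orientations are given as [roll, pitch, yaw] about the fixed x, y, z axes, in that order (R = Rz(yaw) Ry(pitch) Rx(roll)).
In Python, from cell import r, imaging, workorder, spot_in, regions_of, mark_of gives the robot as it stands. The module is installed in compiled form; this text tells all that it offers.
- The arm moves only by the tool drive_tool, never from a script. Its argument "motion" is a list of rows, each an object of numbers: "gripper": the opening, from 0 (shut) to 1 (fully open); "dx", "dy", "dz": the shift along the world's x, y, z in mm; "turn": the turn about the world's z in rad. A call has 1 to 8 rows; each row shifts and turns the commanded pose from where the row before left it; what a row does not reach is not made up. A row lasts 1/12 s, in which the tool goes at most 41.7 mm and 7.16 degrees, less where a joint would pass 70% of its speed; a pose out of reach is approached as far as the arm can. A call with a gripper value outside its range is refused whole. The fingers move at their own pace and stop on an object; "force" is the grip in N (left out, the last holds). Time passes only in rows, so rows that do not move let the fingers close. It gives the time, the measured TCP pose, the force and the opening at its end, in the units of the state.
- r.observe(): the state, without advancing time (a new reading comes with each control period).
- imaging.snapshot(name): name is "scene" or "top" or "wrist"; returns a dict with "frame" (384x512x3 uint8, red, green, blue), "mtx" (3x3 intrinsics, pixels), "T" (4x4, takes a point from camera to world coordinates); the wrist camera has in their place "tool_from_camera" (4x4, takes a point from camera to tool coordinates, whose origin is the TCP and whose axes are the flange's). Camera axes: x right, y down, z forward; pixel columns grow to the right and rows downward; lengths in m; the calibration is good to about 2 mm. A picture is of the moment at which its call begins: read the wrist's pose just before it. There is no depth.
- workorder.sign_off(): hands the job in, once; it reports no verdict.
Trained networks look in a picture, given as the dict that the camera call returned (one of the last four; its "shot" number tells which), for a name from the list of things; names that differ only in an ending like _2 or _b are one class to them, and where a whole thing is asked for, a point or a joint stands for the part that bears it (a point fixed in the world has none). Each returns a list of dicts, best first, with "confidence" (0 to 1); they miss things now and then, are a little off and sometimes report something else, mostly with a low value. They report only what shows in the picture. A call takes as long as a camera call. They do not tell look-alikes from the thing itself.
- spot_in(picture, query): "box" ([left, top, width, height] in pixels, round what is visible of it).
- regions_of(picture, query): "region" (384x512 bool, what is visible of it) and "box" ([left, top, width, height] in pixels, round what is visible of it).
- mark_of(picture, query): "position" ([column, row] in pixels: a listed point, or the origin of a listed thing).
The state is a dict: "clock": time; "qpos": joint angles; "qvel": joint speeds; "joint_torque": joint torques, N m; "tool_pos": TCP position; "ee_rot": TCP orientation; "force": force on the tool from outside, world axes, zero at the start; "torque": the same for the moment, N m; "opening": finger opening in m.
Only numpy, scipy, OpenCV 4.12 (cv2) and the standard library are available. Lean on these libraries where they do the work, as an engineer would, in place of code of your own. Each camera call takes 0.05 s, during which the arm holds its last target. There are 200 camera calls.

## Working session

There is one attempt and no reset: what is moved stays moved. The work goes in short steps, Python scripts to look and compute and a tool call to move; the robot and the scene stay as the last step left them, time stands still between calls to the robot, and variables do not carry over. Pictures are saved under pics/ and viewed, about 8 in all and at most 12, crops included, and the job is handed in when it is done.

Besides the shell and the picture viewer there is one more tool, called after "Request:" as name(argument=value, ...), one argument or row to a line, values as JSON. drive_tool: Moves the arm, as the interface text tells. Its arguments: {"type":"object","properties":{"motion":{"type":"array"},"force":{"type":"number"}},"required":["motion"]}

```bash
mkdir -p pics; ls; python3 - <<'E'
from cell import r, imaging, spot_in, mark_of
import cv2, numpy as np
print(r.observe(), r.hold_point_z)
for n in ["scene","top"]:
    p=imaging.snapshot(n); print(n,np.round(p["mtx"],1).tolist(),np.round(p["T"],4).tolist())
    cv2.imwrite(f"pics/{n}0.png",cv2.resize(p["frame"][...,::-1],(800,600),interpolation=cv2.INTER_CUBIC))
    for q in ["sound_insert","chipped_insert","chipped_insert_mid","rack","rack_bar","board","berth","tray"]:
        print(q,[(np.round(m["position"],1).tolist(),round(m["confidence"],2)) for m in mark_of(p,q)][:4])
E
```

```text
pics
{'clock': 0.0, 'qpos': array([-1.30730654e+00,  3.79383057e-01,  1.73476031e+00, -5.55066950e-06,
        1.02848594e+00, -3.32803345e-02]), 'qvel': array([ 0.00061078,  0.00095857,  0.00032535, -0.00097791,  0.00106421,
       -0.00010461]), 'joint_torque': array([-2.43407630e-03, -7.63738060e+01, -4.34369946e+01,  6.50404324e-02,
        4.24289389e-02, -6.10316602e-05]), 'tool_pos': array([ 0.20461087, -0.66903211,  0.21331622]), 'ee_rot': array([-3.14055642e+00, -2.97451752e-05,  2.96772974e-01]), 'force': array([ 0.40674369,  0.46130924, -0.27688343]), 'torque': array([-0.02045533,  0.0334    ,  0.00707111]), 'opening': 0.09128721053142438} 0.0188
scene [[456.7, 0.0, 252.2], [0.0, 456.7, 188.1], [0.0, 0.0, 1.0]] [[-0.0882, 0.6759, -0.7317, 1.4553], [0.9959, 0.0461, -0.0775, 0.1359], [-0.0186, -0.7355, -0.6772, 0.9907], [0.0, 0.0, 0.0, 1.0]]
sound_insert [([335.0, 230.4], 0.95), ([290.9, 236.5], 0.68)]
chipped_insert [([326.2, 197.0], 0.8), ([323.6, 169.1], 0.64)]
chipped_insert_mid [([116.7, 200.2], 0.73), ([326.5, 190.6], 0.71), ([109.3, 268.8], 0.65), ([331.1, 171.4], 0.54)]
rack [([326.9, 222.2], 0.88), ([212.4, 192.3], 0.4)]
rack_bar [([340.9, 172.6], 0.75)]
board [([217.6, 231.7], 0.75), ([327.6, 219.9], 0.42)]
berth [([217.8, 223.8], 0.87)]
tray [([114.7, 198.8], 0.87), ([323.6, 189.9], 0.54)]
top [[425.2, 0.0, 254.7], [0.0, 425.2, 192.5], [0.0, 0.0, 1.0]] [[0.0023, -0.9929, 0.1191, 0.3973], [-0.9996, -0.0059, -0.0293, 0.0436], [0.0297, -0.1189, -0.9925, 1.2613], [0.0, 0.0, 0.0, 1.0]]
sound_insert [([206.2, 174.5], 0.83), ([164.0, 178.1], 0.58), ([151.7, 193.9], 0.43)]
chipped_insert [([168.4, 221.4], 0.88), ([166.8, 282.1], 0.63)]
chipped_insert_mid [([172.0, 222.8], 0.9), ([166.0, 271.5], 0.7)]
rack [([169.8, 200.3], 0.62)]
rack_bar []
board [([280.1, 183.4], 0.98)]
berth [([279.0, 191.5], 0.92)]
tray [([390.9, 221.4], 0.82)]
```

View pics/scene0.png

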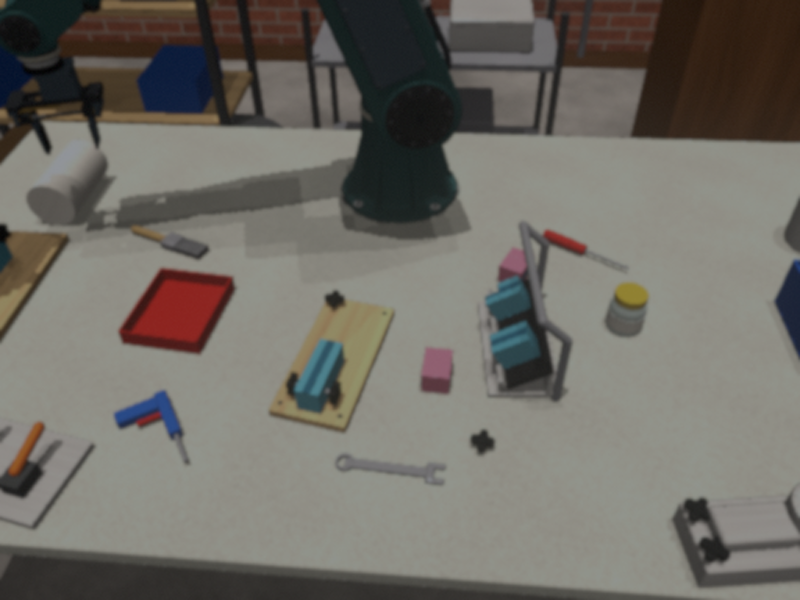

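View pics/top0.png

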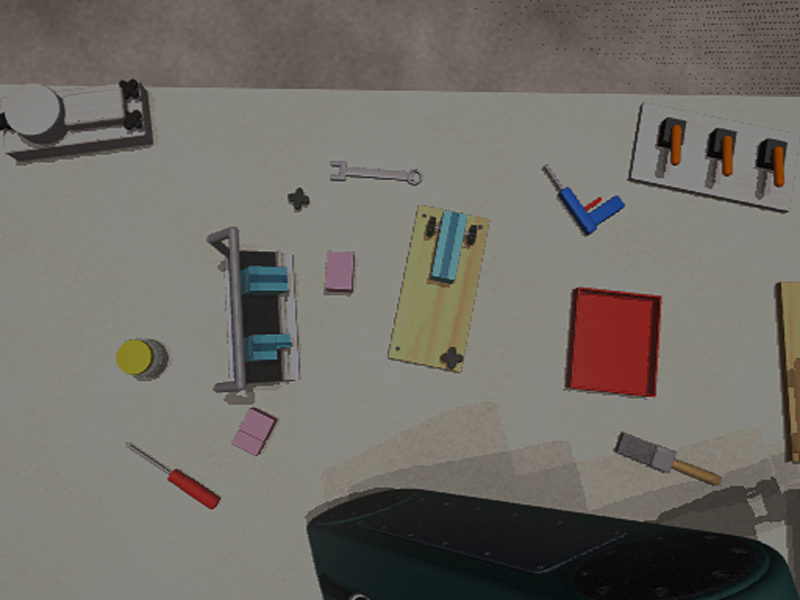

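```bash
cat > h.py <<'E'
import numpy as np
def ray(p,uv):
    K,T=p["mtx"],p["T"]; d=T[:3,:3]@np.linalg.solve(K,[*uv,1.]); return T[:3,3],d
def onz(p,uv,z):
    o,d=ray(p,uv); return o+d*(z-o[2])/d[2]
def tri(pr):
    A=np.zeros((3,3));b=np.zeros(3)
    for p,uv in pr:
        o,d=ray(p,uv);d=d/np.linalg.norm(d);M=np.eye(3)-np.outer(d,d);A+=M;b+=M@o
    return np.linalg.solve(A,b)
def proj(p,X):
    T=p["T"];c=T[:3,:3].T@(np.asarray(X)-T[:3,3]);u=p["mtx"]@c;return u[:2]/u[2]
E
python3 - <<'E'
from cell import imaging
from h import *
import cv2
s=imaging.snapshot("scene");t=imaging.snapshot("top")
R=lambda v:np.round(v,4).tolist()
k=1/1.5625
for nm,a in dict(barfar=(235,232),barnear=(235,386)).items(): print(nm,R(onz(t,np.array(a)*k,.195)))
for nm,a in dict(barnear=(524,226),barfar=(566,340)).items(): print(nm,R(onz(s,np.array(a)*k,.195)))
print("sound",R(tri([(t,(164,178.1)),(s,(335,230.4))])))
print("chip",R(tri([(t,(168.4,221.4)),(s,(326.2,197))])),"mid",R(tri([(t,(172,222.8)),(s,(326.5,190.6))])))
print("berth",R(onz(t,(279,191.5),.018)),R(onz(s,(217.8,223.8),.018)))
print("board",R(onz(t,(280.1,183.4),.0)),"tray",R(onz(t,(390.9,221.4),0)),R(onz(s,(114.7,198.8),0)))
print("rack",R(onz(t,(169.8,200.3),.0)),R(onz(s,(326.9,222.2),0)))
# colour crops
for n,p,(x0,y0,x1,y1) in [("t",t,(120,135,210,260)),("s",s,(290,130,370,260)),("b",t,(240,120,330,245))]:
    cv2.imwrite(f"pics/{n}c.png",cv2.resize(p["frame"][y0:y1,x0:x1,::-1],None,fx=4.5,fy=4.5,interpolation=cv2.INTER_CUBIC))
a=[cv2.imread(f"pics/{n}c.png") for n in "tsb"]
h=max(i.shape[0] for i in a); im=np.hstack([cv2.copyMakeBorder(i,0,h-i.shape[0],0,0,0) for i in a]);print(im.shape);cv2.imwrite("pics/crops.png",cv2.resize(im,None,fx=.66,fy=.66))
E
```

```text
barfar [0.6363, 0.2774, 0.195]
barnear [0.3881, 0.2696, 0.195]
barnear [0.3973, 0.2655, 0.195]
barfar [0.6815, 0.3164, 0.195]
sound [0.5845, 0.2711, 0.0385]
chip [0.4591, 0.2519, 0.0465] mid [0.4541, 0.2447, 0.0665]
berth [0.55, -0.0648, 0.018] [0.5638, -0.0616, 0.018]
board [0.5767, -0.0698, 0.0] tray [0.464, -0.4017, 0.0] [0.4641, -0.4052, 0.0]
rack [0.524, 0.2581, 0.0] [0.5181, 0.2556, 0.0]
(585, 1170, 3)
```

View crops.

View pics/crops.png

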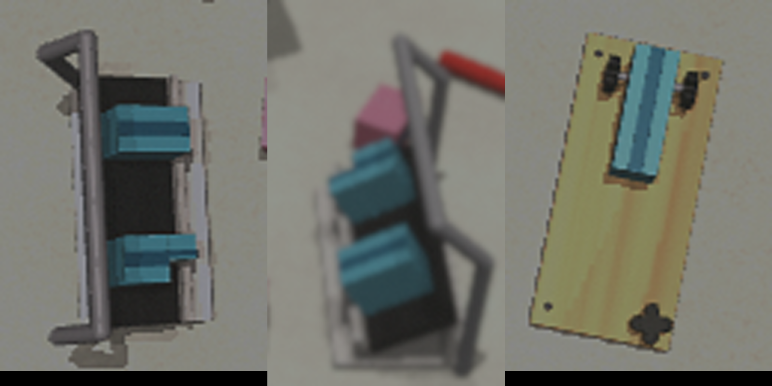

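```bash
python3 - <<'E'
from cell import imaging
from h import *
from scipy.optimize import least_squares
t=imaging.snapshot("top")
R=lambda v:np.round(v,4).tolist()
c=lambda x,y,o:(x/2.97+o[0],y/2.97+o[1])
o=(120,135);b=(240,120)
print("bar edges y", [R(onz(t,c(x,yy,o),.195)) for x,yy in [(80,60),(95,60),(93,320),(109,320)]])
for z in (.065,.075,.085): print("sound low top edge",z,R(onz(t,c(189,106,o),z)),R(onz(t,c(190,152,o),z)),"chip",R(onz(t,c(198,237,o),z)))
print("rack foot edge",R(onz(t,c(200,82,o),0.01)),R(onz(t,c(213,320,o),0.01)))
P=[(587,34),(722,60),(670,352),(530,324)]
W=[onz(t,c(*p,b),.018) for p in P];print("board corners",R(W),R(np.mean(W,0)), [round(np.linalg.norm(W[i]-W[i-1]),3) for i in range(4)])
d=W[0]+W[1]-W[2]-W[3];print("board yaw",np.degrees(np.arctan2(d[1],d[0])))
tl=[(574,289),(661,296),(656,396),(566,389)];W=[onz(t,np.array(q)/1.5625,.035) for q in tl];print("tray",R(W),R(np.mean(W,0)))
E
```

```text
bar edges y [[0.6189, 0.2856, 0.195], [0.619, 0.2729, 0.195], [0.3986, 0.2677, 0.195], [0.3987, 0.2545, 0.195]]
sound low top edge 0.065 [0.6021, 0.2102, 0.065] [0.5577, 0.2083, 0.065] chip [0.4768, 0.199, 0.065]
sound low top edge 0.075 [0.6004, 0.2088, 0.075] [0.5564, 0.2069, 0.075] chip [0.4762, 0.1977, 0.075]
sound low top edge 0.085 [0.5987, 0.2074, 0.085] [0.5551, 0.2055, 0.085] chip [0.4755, 0.1964, 0.085]
rack foot edge [0.6359, 0.2074, 0.01] [0.3991, 0.1897, 0.01]
board corners [[0.7366, -0.5486, 0.018], [0.7108, -0.6873, 0.018], [0.4135, -0.6162, 0.018], [0.4407, -0.4766, 0.018]] [0.5754, -0.5822, 0.018] [np.float64(0.305), np.float64(0.141), np.float64(0.306), np.float64(0.142)]
board yaw -13.566629451998509
tray [[0.5688, -0.3234, 0.035], [0.5565, -0.4882, 0.035], [0.37, -0.4704, 0.035], [0.3825, -0.303, 0.035]] [0.4694, -0.3963, 0.035]
```

Request:
drive_tool(
  motion=[
    {"dx": 26,"dy": 32,"dz": 5,"turn": 0.1,"gripper": 1},
    {"dx": 26,"dy": 32,"dz": 5,"turn": 0.1},
    {"dx": 26,"dy": 32,"dz": 5,"turn": 0.1},
    {"dx": 26,"dy": 32,"dz": 5,"turn": 0.1},
    {"dx": 26,"dy": 32,"dz": 5,"turn": 0.1},
    {"dx": 26,"dy": 32,"dz": 5,"turn": 0.1},
    {"dx": 26,"dy": 32,"dz": 5,"turn": 0.1},
    {"dx": 26,"dy": 32,"dz": 5,"turn": 0.1},
  ],
)

```text
$.motion[1]: bad value
```

Request:
drive_tool(
  motion=[
    {"dx": 4,"dy": 40,"turn": 0.1},
    {"dx": 4,"dy": 40,"turn": 0.1},
    {"dx": 4,"dy": 40,"turn": 0.1},
    {"dx": 4,"dy": 40,"turn": 0.1},
    {"dx": 4,"dy": 40,"turn": 0.1},
    {"dx": 4,"dy": 40,"turn": 0.05},
    {"dx": 4,"dy": 40,"turn": 0},
    {"dx": 4,"dy": 40},
  ],
)

```text
$.motion[0]: bad value
```

Request:
drive_tool(
  motion=[
    {"dx": 4,"dy": 40},
    {"dx": 4,"dy": 40},
    {"dx": 4,"dy": 40},
    {"dx": 4,"dy": 40},
    {"dx": 4,"dy": 30},
    {},
  ],
)

```text
$.motion[0]: bad value
```

Request:
drive_tool(
  motion=[
    {"dx": 26,"dy": 32,"dz": 5,"turn": 0.1,"gripper": 1},
    {"dx": 26,"dy": 32,"dz": 5,"turn": 0.1,"gripper": 1},
    {"dx": 26,"dy": 32,"dz": 5,"turn": 0.1,"gripper": 1},
    {"dx": 26,"dy": 32,"dz": 5,"turn": 0.1,"gripper": 1},
    {"dx": 26,"dy": 32,"dz": 5,"turn": 0.1,"gripper": 1},
    {"dx": 26,"dy": 32,"dz": 5,"turn": 0.1,"gripper": 1},
    {"dx": 26,"dy": 32,"dz": 5,"turn": 0.1,"gripper": 1},
    {"dx": 26,"dy": 32,"dz": 5,"turn": 0.1,"gripper": 1},
  ],
)

```text
clock: 1.72
tool_pos: [0.4136, -0.4117, 0.2544]
ee_rot: [3.141, 0.0, 1.102]
force: [0.4, -0.1, 0.3]
opening: 0.0915
```

Request:
drive_tool(
  motion=[
    {"dx": 4,"dy": 40,"dz": 0,"turn": 0.1,"gripper": 1},
    {"dx": 4,"dy": 40,"dz": 0,"turn": 0.1,"gripper": 1},
    {"dx": 4,"dy": 40,"dz": 0,"turn": 0.1,"gripper": 1},
    {"dx": 4,"dy": 40,"dz": 0,"turn": 0.1,"gripper": 1},
    {"dx": 4,"dy": 40,"dz": 0,"turn": 0.1,"gripper": 1},
    {"dx": 4,"dy": 40,"dz": 0,"turn": 0.05,"gripper": 1},
    {"dx": 4,"dy": 40,"dz": 0,"turn": 0,"gripper": 1},
    {"dx": 4,"dy": 40,"dz": 0,"turn": 0,"gripper": 1},
  ],
)

```text
clock: 2.38
tool_pos: [0.4445, -0.0916, 0.2542]
ee_rot: [3.141, 0.0, 1.647]
force: [1.0, -1.3, 0.7]
opening: 0.0913
```

Request:
drive_tool(
  motion=[
    {"dx": 5,"dy": 40,"dz": 0,"turn": 0,"gripper": 1},
    {"dx": 5,"dy": 40,"dz": 0,"turn": 0,"gripper": 1},
    {"dx": 5,"dy": 40,"dz": 0,"turn": 0,"gripper": 1},
    {"dx": 5,"dy": 40,"dz": 0,"turn": 0,"gripper": 1},
    {"dx": 5,"dy": 30,"dz": 0,"turn": 0,"gripper": 1},
    {"dx": 0,"dy": 0,"dz": 0,"turn": 0,"gripper": 1},
  ],
)

```text
clock: 2.88
tool_pos: [0.4703, 0.1007, 0.2543]
ee_rot: [3.141, -0.001, 1.65]
force: [-0.1, -0.5, -0.2]
opening: 0.0911
```

```bash
cat >> h.py <<'E'
def wrist():
    from cell import r,imaging
    from scipy.spatial.transform import Rotation as Ro
    o=r.observe();T=np.eye(4);T[:3,:3]=Ro.from_euler("xyz",o["ee_rot"]).as_matrix();T[:3,3]=o["tool_pos"]
    p=dict(imaging.snapshot("wrist"));p["T"]=T@p["tool_from_camera"];return p,o
E
python3 - <<'E'
from h import *
from cell import mark_of
import cv2
p,o=wrist();print(o["tool_pos"],o["ee_rot"],o["clock"]);print(np.round(p["tool_from_camera"],3).tolist(),p["mtx"][0,0])
f=p["frame"][...,::-1].copy()
# predicted model of both inserts
u=np.array([-.08,.9968,0]);v=np.array([-.9968,-.08,0]);c,s=np.cos(np.pi/6),np.sin(np.pi/6)
X=c*u+np.array([0,0,s]);Z=-s*u+np.array([0,0,c])
for C in ([.574,.2625,.05],[.457,.252,.05]):
    q=[proj(p,np.array(C)+.05*Z+a*X+b*v) for a,b in [(-.035,-.022),(.035,-.022),(.035,.022),(-.035,.022)]]
    cv2.polylines(f,[np.int32(q)],True,(0,0,255),1)
cv2.imwrite("pics/w1.png",cv2.resize(f,(800,600)))
for q in ["sound_insert","chipped_insert","chipped_insert_mid","rack_bar"]:
    print(q,[(np.round(m["position"],1).tolist(),round(m["confidence"],2)) for m in mark_of(p,q)][:4])
E
```

```text
[0.47027549 0.10065447 0.25428731] [ 3.14057942e+00 -7.48966588e-04  1.65018256e+00] 2.8833
[[-0.0, -0.96, -0.28, 0.08], [1.0, 0.0, -0.0, 0.001], [0.0, -0.28, 0.96, -0.17], [0.0, 0.0, 0.0, 1.0]] 338.9533950116874
sound_insert [([370.7, 129.1], 0.59)]
chipped_insert [([106.0, 10.8], 0.64), ([253.7, 10.1], 0.6), ([490.0, 88.5], 0.17)]
chipped_insert_mid [([252.4, 21.9], 0.94)]
rack_bar []
```

View pics/w1.png

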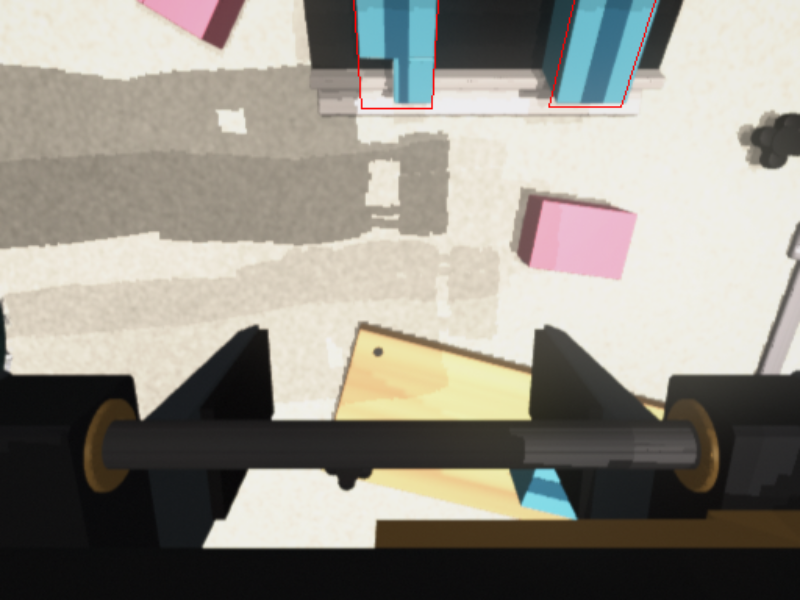

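Request:
drive_tool(
  motion=[
    {"dx": 0,"dy": 3,"dz": -38,"turn": 0,"gripper": 1},
    {"dx": 0,"dy": 3,"dz": -38,"turn": 0,"gripper": 1},
    {"dx": 0,"dy": 3,"dz": -38,"turn": 0,"gripper": 1},
    {"dx": 0,"dy": 4,"dz": -38,"turn": 0,"gripper": 1},
    {"dx": 0,"dy": 15,"dz": -30,"turn": 0,"gripper": 1},
    {"dx": 0,"dy": 30,"dz": -12,"turn": 0,"gripper": 1},
    {"dx": 0,"dy": 12,"dz": 0,"turn": 0,"gripper": 1},
    {"dx": 0,"dy": 8,"dz": 0,"turn": 0,"gripper": 1},
  ],
)

```text
clock: 3.8
tool_pos: [0.4696, 0.1748, 0.0596]
ee_rot: [-3.14, 0.0, 1.647]
force: [-0.1, -0.2, 0.2]
opening: 0.0913
```

Request:
drive_tool(
  motion=[
    {"dx": 0,"dy": 8,"dz": 0,"turn": 0,"gripper": 1},
    {"dx": 0,"dy": 8,"dz": 0,"turn": 0,"gripper": 1},
    {"dx": 0,"dy": 8,"dz": 0,"turn": 0,"gripper": 1},
    {"dx": 0,"dy": 0,"dz": 0,"turn": 0,"gripper": 1},
  ],
)

```text
clock: 4.13
tool_pos: [0.4704, 0.1995, 0.0609]
ee_rot: [3.14, -0.001, 1.647]
force: [0.9, -0.2, 0.3]
opening: 0.091
```

```bash
python3 - <<'E'
from cell import imaging,r
import cv2,numpy as np
print(r.observe()["force"])
t=imaging.snapshot("top")["frame"][150:270,110:240,::-1];s=imaging.snapshot("scene")["frame"][110:260,270:390,::-1];w=imaging.snapshot("wrist")["frame"][...,::-1]
a=[cv2.resize(i,(int(i.shape[1]*400/i.shape[0]),400),interpolation=2) for i in (t,s)]
a=np.hstack(a); cv2.imwrite("pics/g1.png",a);cv2.imwrite("pics/g1w.png",w);print(a.shape)
E
```

```text
[ 0.87113497 -0.23665578  0.30732221]
(400, 753, 3)
```

View pics/g1.png

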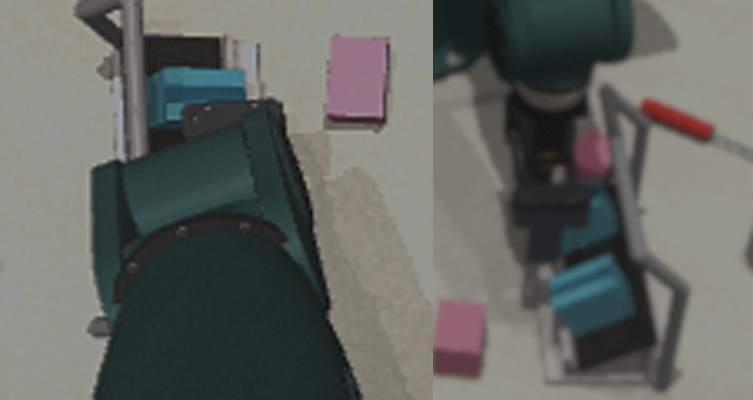

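Request:
drive_tool(
  motion=[
    {"dx": 0,"dy": 3,"dz": -4,"turn": 0,"gripper": 1},
    {"dx": 0,"dy": 0,"dz": 0,"turn": 0,"gripper": 0.3},
    {"dx": 0,"dy": 0,"dz": 0,"turn": 0,"gripper": 0.1},
    {"dx": 0,"dy": 0,"dz": 0,"turn": 0,"gripper": 0.1},
    {"dx": 0,"dy": 0,"dz": 0,"turn": 0,"gripper": 0.1},
    {"dx": 0,"dy": 0,"dz": 0,"turn": 0,"gripper": 0.1},
    {"dx": 0,"dy": 0,"dz": 0,"turn": 0,"gripper": 0.1},
    {"dx": 0,"dy": 0,"dz": 0,"turn": 0,"gripper": 0.1},
  ],
  force=25,
)

```text
clock: 4.95
tool_pos: [0.4697, 0.2016, 0.056]
ee_rot: [-3.142, -0.0, 1.647]
force: [-0.9, 0.4, 0.6]
opening: 0.0472
```

Request:
drive_tool(
  motion=[
    {"dx": 0,"dy": 0,"dz": 0,"turn": 0,"gripper": 0.1},
    {"dx": 0,"dy": 0,"dz": 0,"turn": 0,"gripper": 0.1},
    {"dx": 0,"dy": 0,"dz": 0,"turn": 0,"gripper": 0.1},
    {"dx": 0,"dy": 0,"dz": 0,"turn": 0,"gripper": 0.1},
    {"dx": 0,"dy": 0,"dz": 0,"turn": 0,"gripper": 0.1},
    {"dx": 0,"dy": 0,"dz": 0,"turn": 0,"gripper": 0.1},
  ],
)

```text
clock: 5.45
tool_pos: [0.4697, 0.2016, 0.0559]
ee_rot: [-3.142, -0.0, 1.647]
force: [0.3, 0.0, 0.6]
opening: 0.0244
```

Request:
drive_tool(
  motion=[
    {"dx": 0,"dy": 0,"dz": 0,"turn": 0,"gripper": 0.1},
    {"dx": 0,"dy": -3,"dz": 5,"turn": 0,"gripper": 0.1},
    {"dx": 1,"dy": -7,"dz": 10,"turn": 0,"gripper": 0.1},
    {"dx": 0,"dy": -10,"dz": 14,"turn": 0,"gripper": 0.1},
    {"dx": 0,"dy": -14,"dz": 18,"turn": 0,"gripper": 0.1},
    {"dx": 0,"dy": -16,"dz": 18,"turn": 0,"gripper": 0.1},
    {"dx": 0,"dy": -20,"dz": 16,"turn": 0,"gripper": 0.1},
    {"dx": 0,"dy": -30,"dz": 5,"turn": 0,"gripper": 0.1},
  ],
  force=45,
)

```text
clock: 6.12
tool_pos: [0.4716, 0.1015, 0.1444]
ee_rot: [3.139, -0.0, 1.648]
force: [0.9, -1.2, -1.5]
opening: 0.0235
```

```bash
python3 - <<'E'
from h import *
import cv2
from cell import imaging
p,o=wrist();print(o["tool_pos"],o["opening"])
s=imaging.snapshot("scene")
a=cv2.resize(s["frame"][110:270,200:390],(475,400),interpolation=2);b=cv2.resize(p["frame"],(320,240))
c=np.zeros((400,795,3),np.uint8);c[:,:475]=a;c[:240,475:]=b;cv2.imwrite("pics/l1.png",c[...,::-1])
t=imaging.snapshot("top")
b=lambda x,y:((x-505)/2.97+240,y/2.97+120)
P=[(587,34),(722,60),(670,352),(530,324)]
W=[onz(t,b(*q),.018) for q in P];print("board",np.round(W,4).tolist(),np.round(np.mean(W,0),4),[round(np.linalg.norm(W[i]-W[i-1]),3) for i in range(4)])
d=W[0]+W[1]-W[2]-W[3];print(np.degrees(np.arctan2(d[1],d[0])))
print("bar end top",[np.round(onz(t,b(*q),.068),4).tolist() for q in [(611,173),(656,182),(637,44),(680,52)]])
E
```

```text
[0.47164766 0.10151598 0.14441848] 0.0234918338995876
board [[0.7313, -0.0314, 0.018], [0.7058, -0.168, 0.018], [0.4121, -0.1126, 0.018], [0.439, 0.025, 0.018]] [ 0.5721 -0.0718  0.018 ] [np.float64(0.298), np.float64(0.139), np.float64(0.299), np.float64(0.14)]
-10.803700427777903
bar end top [[0.5817, -0.0512, 0.068], [0.5733, -0.0944, 0.068], [0.7084, -0.0769, 0.068], [0.7009, -0.1187, 0.068]]
```

View pics/l1.png

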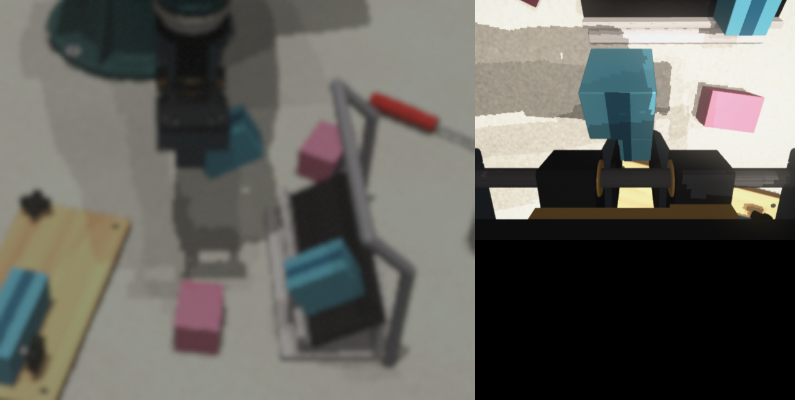

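Request:
drive_tool(
  motion=[
    {"dx": 0,"dy": -36,"dz": 0,"turn": 0,"gripper": 0.1},
    {"dx": 0,"dy": -41,"dz": 0,"turn": 0,"gripper": 0.1},
    {"dx": 0,"dy": -41,"dz": 0,"turn": 0,"gripper": 0.1},
    {"dx": 0,"dy": -41,"dz": 0,"turn": 0,"gripper": 0.1},
    {"dx": 0,"dy": -41,"dz": 0,"turn": 0,"gripper": 0.1},
    {"dx": 0,"dy": -41,"dz": 0,"turn": 0,"gripper": 0.1},
    {"dx": 0,"dy": -41,"dz": 0,"turn": 0,"gripper": 0.1},
    {"dx": 0,"dy": -41,"dz": 0,"turn": 0,"gripper": 0.1},
  ],
)

```text
clock: 6.93
tool_pos: [0.4703, -0.2229, 0.1417]
ee_rot: [-3.141, -0.0, 1.647]
force: [1.4, 0.1, -0.9]
opening: 0.0233
```

Request:
drive_tool(
  motion=[
    {"dx": 2,"dy": -41,"dz": 0,"turn": 0,"gripper": 0.1},
    {"dx": 2,"dy": -41,"dz": 0,"turn": 0,"gripper": 0.1},
    {"dx": 2,"dy": -41,"dz": 0,"turn": 0,"gripper": 0.1},
    {"dx": 2,"dy": -41,"dz": 0,"turn": 0,"gripper": 0.1},
    {"dx": 2,"dy": -36,"dz": 0,"turn": 0,"gripper": 0.1},
    {"dx": 0,"dy": -17,"dz": -30,"turn": 0,"gripper": 0.1},
    {"dx": 0,"dy": 0,"dz": -35,"turn": 0,"gripper": 0.1},
    {"dx": 0,"dy": 0,"dz": -25,"turn": 0,"gripper": 0.1},
  ],
)

```text
clock: 7.6
tool_pos: [0.4803, -0.4385, 0.0492]
ee_rot: [-3.141, -0.001, 1.646]
force: [-1.1, 0.5, -2.6]
opening: 0.0236
```

Request:
drive_tool(
  motion=[
    {"dx": 0,"dy": 0,"dz": -8,"turn": 0,"gripper": 0.1},
    {"dx": 0,"dy": 0,"dz": -6,"turn": 0,"gripper": 0.1},
    {"dx": 0,"dy": 0,"dz": -3,"turn": 0,"gripper": 0.1},
    {"dx": 0,"dy": 0,"dz": 0,"turn": 0,"gripper": 0.1},
  ],
)

```text
clock: 7.93
tool_pos: [0.4814, -0.4384, 0.0356]
ee_rot: [3.141, 0.001, 1.647]
force: [-0.0, -0.3, -1.0]
opening: 0.0236
```

Request:
drive_tool(
  motion=[
    {"dx": 0,"dy": 0,"dz": -3,"turn": 0,"gripper": 0.1},
    {"dx": 0,"dy": 0,"dz": 0,"turn": 0,"gripper": 0.7},
    {"dx": 0,"dy": 0,"dz": 0,"turn": 0,"gripper": 0.7},
    {"dx": 0,"dy": 0,"dz": 0,"turn": 0,"gripper": 0.7},
    {"dx": 0,"dy": 0,"dz": 0,"turn": 0,"gripper": 0.7},
    {"dx": 0,"dy": 0,"dz": 0,"turn": 0,"gripper": 0.7},
    {"dx": 0,"dy": 0,"dz": 0,"turn": 0,"gripper": 0.7},
    {"dx": 0,"dy": 0,"dz": 10,"turn": 0,"gripper": 0.7},
  ],
)

```text
clock: 8.6
tool_pos: [0.4799, -0.4377, 0.0408]
ee_rot: [-3.14, -0.002, 1.647]
force: [-0.1, 1.4, -0.9]
opening: 0.0637
```

Request:
drive_tool(
  motion=[
    {"dx": 0,"dy": 0,"dz": 20,"turn": 0,"gripper": 1},
    {"dx": 0,"dy": 0,"dz": 40,"turn": 0,"gripper": 1},
    {"dx": 0,"dy": 0,"dz": 40,"turn": 0,"gripper": 1},
    {"dx": 0,"dy": 0,"dz": 41,"turn": 0,"gripper": 1},
    {"dx": 0,"dy": 0,"dz": 41,"turn": 0,"gripper": 1},
    {"dx": 0,"dy": 0,"dz": 20,"turn": 0,"gripper": 1},
    {"dx": 0,"dy": 0,"dz": 0,"turn": 0,"gripper": 1},
  ],
)

```text
clock: 9.18
tool_pos: [0.4824, -0.4401, 0.2506]
ee_rot: [3.136, 0.006, 1.647]
force: [0.4, 0.5, 0.2]
opening: 0.0912
```

```bash
python3 - <<'E'
from h import *
import cv2
p,o=wrist();print(o["tool_pos"],o["opening"],o["clock"])
cv2.imwrite("pics/tr.png",p["frame"][...,::-1])
E
```

```text
[ 0.48240877 -0.44006241  0.25058551] 0.09120791212684018 9.1833
```

View pics/tr.png

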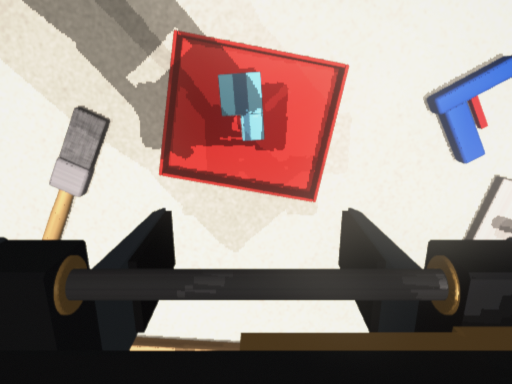

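Request:
drive_tool(
  motion=[
    {"dx": 5,"dy": 35,"dz": 0,"turn": 0,"gripper": 1},
    {"dx": 7,"dy": 40,"dz": 0,"turn": 0,"gripper": 1},
    {"dx": 7,"dy": 40,"dz": 0,"turn": 0,"gripper": 1},
    {"dx": 7,"dy": 40,"dz": 0,"turn": 0,"gripper": 1},
    {"dx": 7,"dy": 40,"dz": 0,"turn": 0,"gripper": 1},
    {"dx": 7,"dy": 40,"dz": 0,"turn": 0,"gripper": 1},
    {"dx": 7,"dy": 40,"dz": 0,"turn": 0,"gripper": 1},
    {"dx": 7,"dy": 40,"dz": 0,"turn": 0,"gripper": 1},
  ],
)

```text
clock: 9.9
tool_pos: [0.5339, -0.1213, 0.243]
ee_rot: [-3.14, -0.001, 1.647]
force: [0.9, 0.2, -0.3]
opening: 0.0913
```

Request:
drive_tool(
  motion=[
    {"dx": 7,"dy": 40,"dz": 0,"turn": 0,"gripper": 1},
    {"dx": 7,"dy": 40,"dz": 0,"turn": 0,"gripper": 1},
    {"dx": 7,"dy": 40,"dz": 0,"turn": 0,"gripper": 1},
    {"dx": 7,"dy": 40,"dz": 0,"turn": 0,"gripper": 1},
    {"dx": 7,"dy": 40,"dz": 0,"turn": 0,"gripper": 1},
    {"dx": 6,"dy": 20,"dz": 0,"turn": 0,"gripper": 1},
    {"dx": 0,"dy": 0,"dz": 0,"turn": 0,"gripper": 1},
  ],
)

```text
clock: 10.48
tool_pos: [0.5757, 0.1001, 0.2429]
ee_rot: [-3.14, -0.0, 1.65]
force: [0.8, -0.0, 0.4]
opening: 0.0908
```

```bash
python3 - <<'E'
from h import *
import cv2
p,o=wrist();print(o["tool_pos"],o["ee_rot"],o["clock"])
f=p["frame"][...,::-1].copy()
u=np.array([-.08,.9968,0]);v=np.array([-.9968,-.08,0]);c,s=np.cos(np.pi/6),np.sin(np.pi/6)
X=c*u+np.array([0,0,s]);Z=-s*u+np.array([0,0,c]);C=np.array([.574,.2625,.05])
q=[proj(p,C+.05*Z+a*X+b*v) for a,b in [(-.035,-.022),(.035,-.022),(.035,.022),(-.035,.022)]]
cv2.polylines(f,[np.int32(q)],True,(0,0,255),1);print(np.round(q,1).tolist())
cv2.imwrite("pics/s1.png",cv2.resize(f,(800,600)))
E
```

```text
[0.5756668  0.10007051 0.2429357 ] [-3.14030380e+00 -3.97683866e-04  1.64996164e+00] 10.4833
[[291.1, 57.2], [297.6, -29.1], [241.4, -29.0], [244.0, 57.3]]
```

View pics/s1.png

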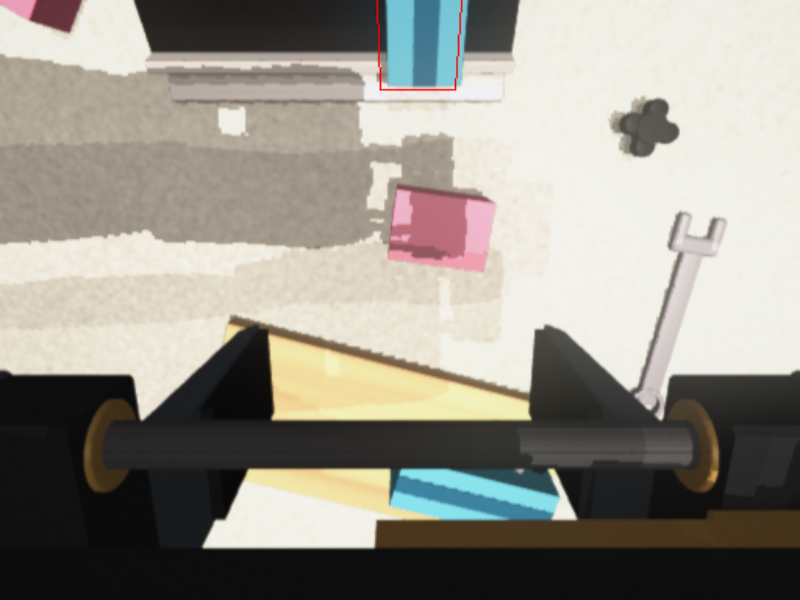

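Request:
drive_tool(
  motion=[
    {"dx": 3,"dy": 40,"dz": 0,"turn": 0,"gripper": 1},
    {"dx": 2,"dy": 40,"dz": 0,"turn": 0,"gripper": 1},
    {"dx": 0,"dy": 10,"dz": -38,"turn": 0,"gripper": 1},
    {"dx": 0,"dy": 0,"dz": -40,"turn": 0,"gripper": 1},
    {"dx": 0,"dy": 0,"dz": -40,"turn": 0,"gripper": 1},
    {"dx": 0,"dy": 0,"dz": -35,"turn": 0,"gripper": 1},
    {"dx": 0,"dy": 5,"dz": -25,"turn": 0,"gripper": 1},
    {"dx": 0,"dy": 7,"dz": -10,"turn": 0,"gripper": 1},
  ],
)

```text
clock: 11.2
tool_pos: [0.578, 0.1966, 0.0516]
ee_rot: [-3.135, 0.001, 1.645]
force: [-0.4, -0.0, -0.3]
opening: 0.0916
```

Request:
drive_tool(
  motion=[
    {"dx": 0,"dy": 7,"dz": 0,"turn": 0,"gripper": 1},
    {"dx": 0,"dy": 6,"dz": 0,"turn": 0,"gripper": 1},
    {"dx": 0,"dy": 5,"dz": 0,"turn": 0,"gripper": 1},
    {"dx": 0,"dy": 0,"dz": 0,"turn": 0,"gripper": 0.6},
    {"dx": 0,"dy": 0,"dz": 0,"turn": 0,"gripper": 0.4},
    {"dx": 0,"dy": 0,"dz": 0,"turn": 0,"gripper": 0.4},
    {"dx": 0,"dy": 0,"dz": 0,"turn": 0,"gripper": 0.4},
  ],
  force=25,
)

```text
clock: 11.78
tool_pos: [0.581, 0.2165, 0.0566]
ee_rot: [3.141, -0.0, 1.647]
force: [-0.3, 0.2, 0.2]
opening: 0.0674
```

Request:
drive_tool(
  motion=[
    {"dx": 0,"dy": 0,"dz": 0,"turn": 0,"gripper": 0.3},
    {"dx": 0,"dy": 0,"dz": 0,"turn": 0,"gripper": 0.3},
    {"dx": 0,"dy": 0,"dz": 0,"turn": 0,"gripper": 0.3},
    {"dx": 0,"dy": 0,"dz": 0,"turn": 0,"gripper": 0.3},
  ],
)

```text
clock: 12.12
tool_pos: [0.5807, 0.2165, 0.0559]
ee_rot: [-3.141, 0.0, 1.647]
force: [-0.5, -2.1, 0.6]
opening: 0.0437
```

Request:
drive_tool(
  motion=[
    {"dx": 0,"dy": 0,"dz": 0,"turn": 0,"gripper": 0.3},
    {"dx": 0,"dy": 0,"dz": 0,"turn": 0,"gripper": 0.3},
    {"dx": 0,"dy": -3,"dz": 5,"turn": 0,"gripper": 0.3},
    {"dx": 0,"dy": -7,"dz": 10,"turn": 0,"gripper": 0.3},
    {"dx": 0,"dy": -10,"dz": 14,"turn": 0,"gripper": 0.3},
    {"dx": 0,"dy": -14,"dz": 18,"turn": 0,"gripper": 0.3},
    {"dx": 0,"dy": -18,"dz": 22,"turn": 0,"gripper": 0.3},
    {"dx": 0,"dy": -22,"dz": 25,"turn": 0,"gripper": 0.3},
  ],
  force=45,
)

```text
clock: 12.78
tool_pos: [0.58, 0.142, 0.1504]
ee_rot: [-3.14, 0.0, 1.648]
force: [0.7, 0.3, -0.9]
opening: 0.044
```

Request:
drive_tool(
  motion=[
    {"dx": 0,"dy": -24,"dz": 5,"turn": 0.1,"gripper": 0.3},
    {"dx": -2,"dy": -24,"dz": 0,"turn": 0.12,"gripper": 0.3},
    {"dx": -2,"dy": -24,"dz": 0,"turn": 0.12,"gripper": 0.3},
    {"dx": -3,"dy": -24,"dz": 0,"turn": 0.12,"gripper": 0.3},
    {"dx": -3,"dy": -24,"dz": 0,"turn": 0.12,"gripper": 0.3},
    {"dx": -3,"dy": -24,"dz": 0,"turn": 0.12,"gripper": 0.3},
    {"dx": -3,"dy": -24,"dz": 0,"turn": 0.12,"gripper": 0.3},
    {"dx": -3,"dy": -24,"dz": 0,"turn": 0.12,"gripper": 0.3},
  ],
)

```text
clock: 13.45
tool_pos: [0.5612, -0.0508, 0.1552]
ee_rot: [-3.142, 0.0, 2.593]
force: [0.2, 0.3, -1.9]
opening: 0.0437
```

Request:
drive_tool(
  motion=[
    {"dx": -1,"dy": -20,"dz": 0,"turn": 0.12,"gripper": 0.3},
    {"dx": -1,"dy": 0,"dz": 0,"turn": 0.12,"gripper": 0.3},
    {"dx": 0,"dy": 0,"dz": 0,"turn": 0.12,"gripper": 0.3},
    {"dx": 0,"dy": 0,"dz": 0,"turn": 0,"gripper": 0.3},
  ],
)

```text
clock: 13.78
tool_pos: [0.5594, -0.07, 0.1552]
ee_rot: [-3.142, -0.0, 2.952]
force: [0.4, -0.2, -1.7]
opening: 0.0439
```

```bash
python3 - <<'E'
from h import *
import cv2
from cell import imaging,mark_of
p,o=wrist();print(o["tool_pos"],o["ee_rot"],o["opening"],o["clock"])
b=mark_of(p,"berth");print([(m["position"],m["confidence"],onz(p,m["position"],.018)) for m in b])
t=imaging.snapshot("top")["frame"][120:245,230:340]
c=np.zeros((480,790,3),np.uint8);c[:384,:512]=p["frame"];c[:318,512:790]=cv2.resize(t,(278,318),interpolation=2)
cv2.imwrite("pics/b1.png",c[...,::-1])
E
```

```text
[ 0.55941813 -0.07001123  0.15517807] [-3.14151924e+00 -9.30051041e-06  2.95188339e+00] 0.04389990312122871 13.7833
[]
```

View pics/b1.png

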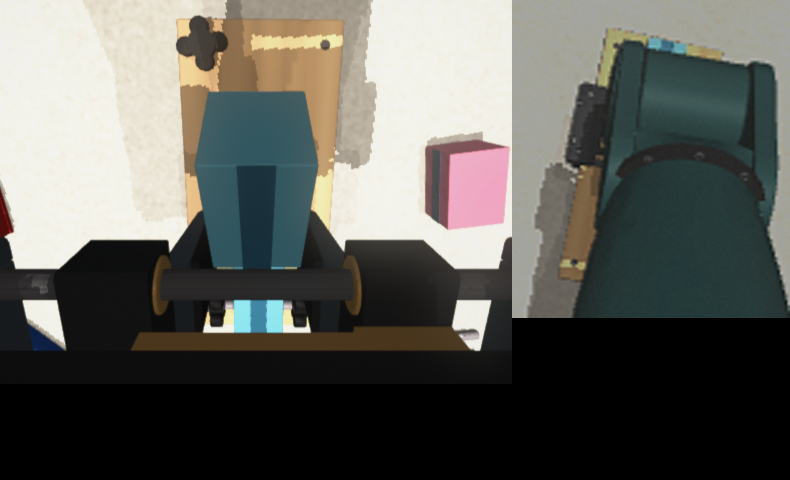

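```bash
python3 - <<'E'
from h import *
import cv2
p,o=wrist();f=p["frame"].astype(int)
# colour profile along row for bar & board edges
for row in (302,312,322): print(row,[ (c,f[row,c].tolist()) for c in (228,231,233,235,237,280,282,284,286)])
hsv=cv2.cvtColor(p["frame"],cv2.COLOR_RGB2HSV)
B=((hsv[...,0]>85)&(hsv[...,0]<105)&(hsv[...,1]>60)&(hsv[...,2]>80))
W=lambda uv,z:onz(p,uv,z)
ctr=[]
for row in range(300,330,2):
    c=np.where(B[row,200:320])[0]+200
    if len(c)>10:
        a,b=W((c.min(),row),.068),W((c.max()+1,row),.068); ctr.append(((a+b)/2)[:2]); print(row,c.min(),c.max(),round(np.linalg.norm(a-b)*1000,1),end="; ")
ctr=np.array(ctr);print();print(ctr[[0,-1]])
e=[W(q,.018) for q in [(178,20),(344,19)]];print("near edge",np.round(e,4).tolist(),np.linalg.norm(e[0]-e[1]));d=e[1]-e[0];print("board yaw",np.degrees(np.arctan2(d[1],d[0]))-90)
def toolf(x): # in board axes about TCP with tool yaw
    d=np.asarray(x)[:2]-o["tool_pos"][:2];a=o["ee_rot"][2]-np.pi;return np.round([np.cos(a)*d[0]+np.sin(a)*d[1],-np.sin(a)*d[0]+np.cos(a)*d[1]],4)
print([toolf(x) for x in (ctr[0],ctr[-1],e[0],e[1],(e[0]+e[1])/2)])
# stripes: left/right edge of board at lower rows
S=((hsv[...,0]>8)&(hsv[...,0]<28)&(hsv[...,1]>60))
for row in range(25,240,20): 
    c=np.where(S[row,150:380])[0]+150
    if len(c): print(row,c.min(),c.max(),[toolf(W((x,row),.018)).tolist() for x in (c.min(),c.max()+1)])
E
```

```text
302 [(228, [125, 117, 117]), (231, [124, 116, 117]), (233, [116, 131, 136]), (235, [147, 232, 240]), (237, [149, 233, 241]), (280, [147, 232, 240]), (282, [147, 229, 237]), (284, [128, 129, 131]), (286, [130, 123, 123])]
312 [(228, [244, 238, 180]), (231, [243, 228, 166]), (233, [237, 223, 166]), (235, [149, 231, 238]), (237, [147, 232, 240]), (280, [147, 231, 240]), (282, [145, 227, 235]), (284, [239, 233, 176]), (286, [243, 236, 177])]
322 [(228, [243, 238, 179]), (231, [243, 240, 183]), (233, [239, 237, 181]), (235, [144, 226, 234]), (237, [146, 231, 240]), (280, [144, 230, 239]), (282, [144, 222, 231]), (284, [240, 233, 173]), (286, [243, 235, 175])]
300 233 283 44.7; 302 234 283 43.9; 304 234 283 44.0; 306 234 283 44.1; 308 234 283 44.2; 310 235 282 42.5; 312 235 282 42.6; 314 235 282 42.6; 316 235 282 42.7; 318 235 282 42.8; 320 235 282 42.9; 322 235 282 43.0; 324 235 282 43.1; 326 235 282 43.1; 328 235 282 43.2; 
[[ 0.65893814 -0.0866549 ]
 [ 0.68757652 -0.09191955]]
near edge [[0.418, -0.106, 0.018], [0.4444, 0.0285, 0.018]] 0.13710835703436028
board yaw -11.08717722893077
[array([0.1007, 0.0027]), array([0.1298, 0.0032]), array([-0.1316, -0.0639]), array([-0.1324,  0.0732]), array([-0.132 ,  0.0046])]
25 174 341 [[-0.1279, -0.0675], [-0.1278, 0.0718]]
45 216 340 [[-0.1124, -0.0332], [-0.1124, 0.0721]]
65 177 339 [[-0.0965, -0.0671], [-0.0965, 0.0723]]
85 178 337 [[-0.0802, -0.0673], [-0.0802, 0.0717]]
105 180 336 [[-0.0632, -0.0666], [-0.0632, 0.072]]
125 181 335 [[-0.0458, -0.0668], [-0.0458, 0.0722]]
145 182 334 [[-0.0277, -0.067], [-0.0277, 0.0725]]
165 184 332 [[-0.009, -0.0663], [-0.009, 0.0719]]
185 185 331 [[0.0103, -0.0665], [0.0103, 0.0721]]
205 186 330 [[0.0302, -0.0668], [0.0302, 0.0724]]
225 188 329 [[0.0509, -0.066], [0.0509, 0.0727]]
```

Request:
drive_tool(
  motion=[
    {"dx": 3.4,"dy": 2.3,"dz": -20,"turn": 0.003,"gripper": 0.3},
    {"dx": 0,"dy": 0,"dz": -35,"turn": 0,"gripper": 0.3},
    {"dx": 0,"dy": 0,"dz": -30,"turn": 0,"gripper": 0.3},
    {"dx": 0,"dy": 0,"dz": -18,"turn": 0,"gripper": 0.3},
    {"dx": 0,"dy": 0,"dz": -5,"turn": 0,"gripper": 0.3},
    {"dx": 0,"dy": 0,"dz": 0,"turn": 0,"gripper": 0.3},
  ],
)

```text
clock: 14.48
tool_pos: [0.5624, -0.0668, 0.0459]
ee_rot: [-3.142, -0.002, 2.948]
force: [-0.2, 0.3, -1.3]
opening: 0.0436
```

Request:
drive_tool(
  motion=[
    {"dx": 0,"dy": 0,"dz": -2,"turn": 0,"gripper": 0.3},
    {"dx": 0,"dy": 0,"dz": -2,"turn": 0,"gripper": 0.3},
  ],
)

```text
clock: 14.65
tool_pos: [0.5642, -0.0672, 0.0443]
ee_rot: [3.142, 0.002, 2.949]
force: [0.5, -0.0, -1.6]
opening: 0.0436
```

Request:
drive_tool(
  motion=[
    {"dx": 0,"dy": 0,"dz": -1.5,"turn": 0,"gripper": 0.3},
    {"dx": 0,"dy": 0,"dz": 0,"turn": 0,"gripper": 0.3},
  ],
)

```text
clock: 14.82
tool_pos: [0.5636, -0.0672, 0.0421]
ee_rot: [3.142, 0.001, 2.95]
force: [0.9, 1.3, -1.9]
opening: 0.0432
```

Request:
drive_tool(
  motion=[
    {"dx": 0,"dy": 0,"dz": -1.5,"turn": 0,"gripper": 0.3},
    {"dx": 0,"dy": 0,"dz": 0,"turn": 0,"gripper": 0.3},
  ],
)

```text
clock: 14.98
tool_pos: [0.5639, -0.0672, 0.0411]
ee_rot: [-3.142, 0.001, 2.95]
force: [-4.0, 1.0, 13.6]
opening: 0.0436
```

Request:
drive_tool(
  motion=[
    {"dx": 0,"dy": 0,"dz": 0,"turn": 0,"gripper": 0.48},
    {"dx": 0,"dy": 0,"dz": 0,"turn": 0,"gripper": 0.52},
    {"dx": 0,"dy": 0,"dz": 0,"turn": 0,"gripper": 0.54},
    {"dx": 0,"dy": 0,"dz": 0,"turn": 0,"gripper": 0.54},
    {"dx": 0,"dy": 0,"dz": 0,"turn": 0,"gripper": 0.54},
    {"dx": 0,"dy": 0,"dz": 0,"turn": 0,"gripper": 0.54},
  ],
  force=3,
)

```text
clock: 15.48
tool_pos: [0.5631, -0.0671, 0.0399]
ee_rot: [-3.142, -0.0, 2.95]
force: [0.3, -0.4, -0.1]
opening: 0.0493
```

```bash
python3 - <<'E'
from h import *
import cv2
p,o=wrist();print(o["tool_pos"],o["opening"],o["force"])
cv2.imwrite("pics/f1.png",p["frame"][...,::-1])
E
```

```text
[ 0.56305816 -0.06709658  0.03989103] 0.049327539603576324 [ 0.30969639 -0.36655078 -0.06013953]
```

View pics/f1.png

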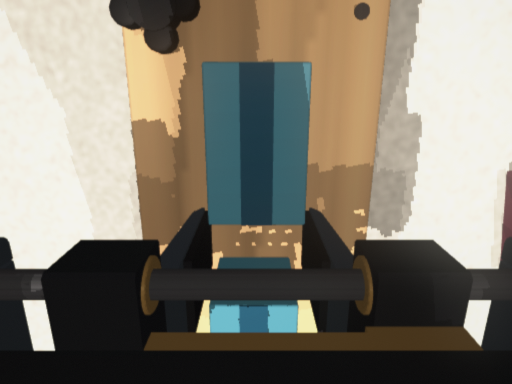

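```bash
cat >> h.py <<'E'
def rel(p,o):
    import cv2
    hsv=cv2.cvtColor(p["frame"],cv2.COLOR_RGB2HSV)
    B=((hsv[...,0]>85)&(hsv[...,0]<110)&(hsv[...,1]>60)&(hsv[...,2]>25))
    a=o["ee_rot"][2]-np.pi
    def tf(uv,z=.068):
        d=onz(p,uv,z)[:2]-o["tool_pos"][:2];return np.array([np.cos(a)*d[0]+np.sin(a)*d[1],-np.sin(a)*d[0]+np.cos(a)*d[1]])*1000
    for row in list(range(60,225,20))+list(range(256,268,3))+list(range(300,332,4)):
        c=np.where(B[row,195:325])[0]+195
        if len(c)>10:
            l,r=tf((c.min(),row)),tf((c.max()+1,row));print(row,c.min(),c.max(),"x %.1f lat %.2f w %.1f"%(l[0],(l[1]+r[1])/2,r[1]-l[1]))
    col=B[:,250:262].mean(1)>.5;e=np.flatnonzero(np.diff(col.astype(int)));print("row transitions",[(int(i)+1,round(tf((256,i+1))[0],1)) for i in e])
E
python3 - <<'E'
from h import *
p,o=wrist();rel(p,o)
E
```

```text
80 203 309 x -81.1 lat 0.92 w 42.8
100 204 309 x -73.3 lat 1.12 w 43.1
120 205 307 x -65.3 lat 0.92 w 42.6
140 205 307 x -57.0 lat 0.92 w 43.3
160 206 306 x -48.5 lat 0.92 w 43.1
180 207 305 x -39.6 lat 0.92 w 43.0
200 208 304 x -30.5 lat 0.92 w 42.9
220 208 304 x -21.0 lat 0.92 w 43.6
259 220 288 x -1.5 lat -0.01 w 32.1
262 220 288 x 0.1 lat -0.02 w 32.2
265 219 289 x 1.6 lat -0.02 w 33.3
300 211 295 x 20.6 lat -0.53 w 41.1
304 210 296 x 22.8 lat -0.54 w 42.3
308 210 297 x 25.1 lat -0.30 w 42.9
312 210 297 x 27.4 lat -0.31 w 43.1
316 210 296 x 29.6 lat -0.56 w 42.8
320 210 296 x 32.0 lat -0.56 w 42.9
324 210 296 x 34.3 lat -0.57 w 43.1
328 210 296 x 36.6 lat -0.57 w 43.3
row transitions [(63, np.float64(-87.5)), (225, np.float64(-18.6)), (258, np.float64(-2.0)), (269, np.float64(3.7)), (300, np.float64(20.6)), (333, np.float64(39.6))]
```

Request:
drive_tool(
  motion=[
    {"dx": 0,"dy": 0,"dz": 0,"turn": 0,"gripper": 0.75},
    {"dx": 0,"dy": 0,"dz": 0,"turn": 0,"gripper": 0.75},
    {"dx": -17,"dy": 3.3,"dz": 0,"turn": 0,"gripper": 0.75},
    {"dx": -17,"dy": 3.3,"dz": 0,"turn": 0,"gripper": 0.75},
    {"dx": -18,"dy": 3.4,"dz": 0,"turn": 0,"gripper": 0.75},
    {"dx": 0,"dy": 0,"dz": -8,"turn": 0,"gripper": 0.75},
    {"dx": 0,"dy": 0,"dz": 0,"turn": 0,"gripper": 0.55},
    {"dx": 0,"dy": 0,"dz": 0,"turn": 0,"gripper": 0.4},
  ],
  force=12,
)

```text
clock: 16.25
tool_pos: [0.5117, -0.0572, 0.0318]
ee_rot: [-3.142, 0.0, 2.95]
force: [0.5, 0.5, -0.2]
opening: 0.0576
```

Request:
drive_tool(
  motion=[
    {"dx": 0,"dy": 0,"dz": 0,"turn": 0,"gripper": 0.4},
    {"dx": 0,"dy": 0,"dz": 0,"turn": 0,"gripper": 0.4},
    {"dx": 0,"dy": 0,"dz": 0,"turn": 0,"gripper": 0.4},
    {"dx": 0,"dy": 0,"dz": 0,"turn": 0,"gripper": 0.4},
    {"dx": 0,"dy": 0,"dz": 0,"turn": 0,"gripper": 0.4},
    {"dx": 0,"dy": 0,"dz": 0,"turn": 0,"gripper": 0.4},
  ],
)

```text
clock: 16.75
tool_pos: [0.5115, -0.0571, 0.0321]
ee_rot: [3.142, 0.001, 2.95]
force: [2.2, -0.7, 1.5]
opening: 0.044
```

```bash
python3 - <<'E'
from h import *
import cv2
p,o=wrist();print(o["tool_pos"],o["ee_rot"],o["opening"],o["force"]);rel(p,o)
cv2.imwrite("pics/f2.png",p["frame"][...,::-1])
E
```

```text
[ 0.5114926  -0.05714639  0.03208631] [3.14157353e+00 6.37148616e-04 2.94981340e+00] 0.04397112034929301 [ 2.21248211 -0.65120071  1.51686991]
180 212 300 x -41.8 lat 0.92 w 36.5
200 205 307 x -33.1 lat 0.92 w 43.0
220 205 307 x -24.2 lat 0.92 w 43.8
256 207 306 x -7.2 lat 1.14 w 43.9
259 207 306 x -5.7 lat 1.14 w 44.0
262 207 306 x -4.3 lat 1.14 w 44.1
265 207 306 x -2.8 lat 1.14 w 44.3
300 209 304 x 15.1 lat 1.15 w 43.9
304 210 302 x 17.2 lat 0.92 w 42.7
308 211 302 x 19.4 lat 1.15 w 42.4
312 211 302 x 21.5 lat 1.15 w 42.6
316 211 302 x 23.7 lat 1.15 w 42.7
320 211 302 x 25.9 lat 1.15 w 42.9
324 211 302 x 28.1 lat 1.15 w 43.1
328 211 302 x 30.3 lat 1.15 w 43.2
row transitions [(168, np.float64(-46.8)), (269, np.float64(-0.8)), (300, np.float64(15.1)), (333, np.float64(33.1))]
```

View pics/f2.png

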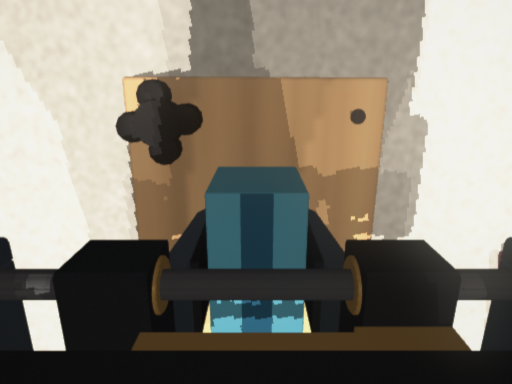

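```bash
python3 - <<'E'
from h import *
import cv2
p,o=wrist();g=cv2.cvtColor(p["frame"],cv2.COLOR_RGB2HSV).astype(float);f=p["frame"].astype(float)
a=o["ee_rot"][2]-np.pi
def tf(uv,z):
    d=onz(p,uv,z)[:2]-o["tool_pos"][:2];return np.array([np.cos(a)*d[0]+np.sin(a)*d[1],-np.sin(a)*d[0]+np.cos(a)*d[1]])*1000
sat=cv2.GaussianBlur(f[...,0]-f[...,2],(3,3),0)
def edge(row,c0,c1):
    d=np.diff(sat[row,c0:c1]);i=np.argmax(abs(d));
    if 0<i<len(d)-1:
        w=abs(d[i-1:i+2]);i=i+(w[2]-w[0])/(w.sum())
    return c0+i+1
for nm,c0,c1,z in (("L",115,150,.018),("R",365,395,.018)):
    P=np.array([tf((edge(r,c0,c1),r+.5),z) for r in range(84,230,3)])
    for _ in range(3):
        k=np.polyfit(P[:,0],P[:,1],1);e=abs(np.polyval(k,P[:,0])-P[:,1]);P=P[e<max(.4,2*np.median(e))]
    print(nm,len(P),"slope deg",np.degrees(np.arctan(k[0])),"lat at 0",k[1],"resid",e.max())
E
```

```text
L 30 slope deg -0.1241961977043341 lat at 0 -68.87770909214734 resid 0.1553612874497361
R 38 slope deg -0.1634521399562738 lat at 0 68.99427734456518 resid 0.17910309356444998
```

Request:
drive_tool(
  motion=[
    {"dx": 5,"dy": -2.2,"dz": 0,"turn": -0.0025,"gripper": 0.4},
    {"dx": 8,"dy": -1.6,"dz": 0,"turn": 0,"gripper": 0.4},
    {"dx": 8,"dy": -1.6,"dz": 0,"turn": 0,"gripper": 0.4},
    {"dx": 8,"dy": -1.6,"dz": 0,"turn": 0,"gripper": 0.4},
    {"dx": 4,"dy": -0.8,"dz": 0,"turn": 0,"gripper": 0.4},
    {"dx": 0,"dy": 0,"dz": 0,"turn": 0,"gripper": 0.4},
  ],
)

```text
clock: 17.35
tool_pos: [0.5453, -0.0652, 0.032]
ee_rot: [3.142, 0.001, 2.947]
force: [1.2, -0.6, 2.2]
opening: 0.044
```

Request:
drive_tool(
  motion=[
    {"dx": 2,"dy": -0.4,"dz": 0,"turn": 0,"gripper": 0.4},
    {"dx": 2,"dy": -0.4,"dz": 0,"turn": 0,"gripper": 0.4},
  ],
)

```text
clock: 17.52
tool_pos: [0.5475, -0.0656, 0.0319]
ee_rot: [-3.142, -0.001, 2.947]
force: [-4.3, 1.3, 6.2]
opening: 0.0443
```

Request:
drive_tool(
  motion=[
    {"dx": 2,"dy": -0.4,"dz": 0,"turn": 0,"gripper": 0.4},
    {"dx": 1,"dy": -0.2,"dz": 0,"turn": 0,"gripper": 0.4},
  ],
)

```text
clock: 17.68
tool_pos: [0.5508, -0.0662, 0.0319]
ee_rot: [-3.142, -0.001, 2.947]
force: [-4.3, 0.2, 6.4]
opening: 0.0439
```

Request:
drive_tool(
  motion=[
    {"dx": 0,"dy": 0,"dz": 0,"turn": 0,"gripper": 0.4},
    {"dx": 0,"dy": 0,"dz": 0,"turn": 0,"gripper": 0.4},
  ],
)

```text
clock: 17.85
tool_pos: [0.551, -0.0663, 0.0319]
ee_rot: [-3.142, -0.0, 2.947]
force: [-0.9, -0.2, 1.6]
opening: 0.0445
```

Request:
drive_tool(
  motion=[
    {"dx": 1,"dy": -0.2,"dz": 0,"turn": 0,"gripper": 0.4},
    {"dx": 1,"dy": -0.2,"dz": 0,"turn": 0,"gripper": 0.4},
    {"dx": 0,"dy": 0,"dz": 0,"turn": 0,"gripper": 0.4},
  ],
)

```text
clock: 18.1
tool_pos: [0.5531, -0.0667, 0.0319]
ee_rot: [3.142, -0.0, 2.947]
force: [-0.2, -0.4, 1.9]
opening: 0.0439
```

```bash
python3 - <<'E'
from h import *
import cv2
p,o=wrist();print(o["tool_pos"],o["ee_rot"],o["force"]);rel(p,o)
h=cv2.cvtColor(p["frame"],cv2.COLOR_RGB2HSV)
print([(r,p["frame"][r,220].tolist()) for r in range(176,206,2)])
E
```

```text
[ 0.55311925 -0.06669839  0.03187049] [ 3.14156701e+00 -5.16051468e-05  2.94725907e+00] [-0.23514984 -0.3895139   1.85631497]
180 212 301 x -41.8 lat 1.12 w 36.9
200 205 307 x -33.2 lat 0.92 w 42.9
220 205 307 x -24.2 lat 0.92 w 43.7
256 207 306 x -7.3 lat 1.14 w 43.8
259 207 306 x -5.8 lat 1.14 w 43.9
262 207 306 x -4.4 lat 1.14 w 44.1
265 207 306 x -2.9 lat 1.14 w 44.2
300 209 304 x 15.0 lat 1.15 w 43.8
304 210 302 x 17.1 lat 0.92 w 42.6
308 210 302 x 19.2 lat 0.92 w 42.8
312 211 302 x 21.4 lat 1.15 w 42.5
316 211 302 x 23.5 lat 1.15 w 42.7
320 211 302 x 25.7 lat 1.15 w 42.8
324 211 302 x 27.9 lat 1.15 w 43.0
328 211 302 x 30.1 lat 1.15 w 43.2
row transitions [(167, np.float64(-47.3)), (269, np.float64(-0.9)), (300, np.float64(15.0)), (333, np.float64(32.9))]
[(176, [48, 74, 78]), (178, [48, 73, 78]), (180, [48, 74, 78]), (182, [48, 73, 78]), (184, [46, 73, 78]), (186, [46, 73, 78]), (188, [46, 72, 78]), (190, [46, 72, 78]), (192, [50, 81, 88]), (194, [56, 94, 102]), (196, [56, 96, 105]), (198, [56, 96, 105]), (200, [56, 96, 105]), (202, [56, 96, 105]), (204, [57, 97, 106])]
```

Request:
drive_tool(
  motion=[
    {"dx": 1,"dy": -0.2,"dz": 0,"turn": 0,"gripper": 0.4},
    {"dx": 1,"dy": -0.2,"dz": 0,"turn": 0,"gripper": 0.4},
    {"dx": 0,"dy": 0,"dz": 0,"turn": 0,"gripper": 0.4},
  ],
)

```text
clock: 18.4
tool_pos: [0.5536, -0.0668, 0.0316]
ee_rot: [-3.142, -0.003, 2.947]
force: [-10.1, 1.6, 8.0]
opening: 0.0439
```

Request:
drive_tool(
  motion=[
    {"dx": 1,"dy": -0.2,"dz": 0,"turn": 0,"gripper": 0.4},
    {"dx": 1,"dy": -0.2,"dz": 0,"turn": 0,"gripper": 0.4},
    {"dx": 0,"dy": 0,"dz": 0,"turn": 0,"gripper": 0.4},
  ],
)

```text
clock: 18.65
tool_pos: [0.5547, -0.067, 0.0312]
ee_rot: [-3.142, -0.005, 2.947]
force: [-11.8, 3.3, 7.6]
opening: 0.0439
```

Request:
drive_tool(
  motion=[
    {"dx": 0,"dy": 0,"dz": 0,"turn": 0,"gripper": 0.6},
    {"dx": 0,"dy": 0,"dz": 0,"turn": 0,"gripper": 0.8},
    {"dx": 0,"dy": 0,"dz": 0,"turn": 0,"gripper": 0.8},
    {"dx": 0,"dy": 0,"dz": 0,"turn": 0,"gripper": 0.8},
    {"dx": 0,"dy": 0,"dz": 10,"turn": 0,"gripper": 0.8},
    {"dx": 0,"dy": 0,"dz": 25,"turn": 0,"gripper": 0.8},
    {"dx": 0,"dy": 0,"dz": 35,"turn": 0,"gripper": 0.8},
    {"dx": 0,"dy": 0,"dz": 40,"turn": 0,"gripper": 0.8},
  ],
)

```text
clock: 19.32
tool_pos: [0.5561, -0.0674, 0.1427]
ee_rot: [-3.141, -0.002, 2.947]
force: [0.9, 0.2, -0.1]
opening: 0.0728
```

Request:
drive_tool(
  motion=[
    {"dx": 39,"dy": -8,"dz": 0,"turn": 0,"gripper": 0.8},
    {"dx": 39,"dy": -8,"dz": 0,"turn": 0,"gripper": 0.8},
    {"dx": 20,"dy": -4,"dz": 0,"turn": 0,"gripper": 0.8},
    {"dx": 0,"dy": 0,"dz": 0,"turn": 0,"gripper": 0.8},
    {"dx": 0,"dy": 0,"dz": 0,"turn": 0,"gripper": 0.8},
  ],
)

```text
clock: 19.73
tool_pos: [0.6556, -0.0877, 0.1424]
ee_rot: [-3.142, 0.0, 2.947]
force: [-0.5, 0.3, -0.2]
opening: 0.0728
```

```bash
python3 - <<'E'
from h import *
import cv2
p,o=wrist();print(o["tool_pos"],o["ee_rot"],o["clock"])
f=p["frame"];cv2.imwrite("pics/e1.png",cv2.resize(f[20:240,140:380,::-1],None,fx=2.7,fy=2.7,interpolation=cv2.INTER_CUBIC))
hsv=cv2.cvtColor(f,cv2.COLOR_RGB2HSV)
B=((hsv[...,0]>85)&(hsv[...,0]<110)&(hsv[...,1]>60)&(hsv[...,2]>25))
a=o["ee_rot"][2]-np.pi
def tf(uv,z=.068):
    d=onz(p,uv,z)[:2]-o["tool_pos"][:2];return np.array([np.cos(a)*d[0]+np.sin(a)*d[1],-np.sin(a)*d[0]+np.cos(a)*d[1]])*1000
for row in range(20,236,8):
    c=np.where(B[row,180:335])[0]+180
    if len(c)>10: l,r=tf((c.min(),row)),tf((c.max()+1,row));print(row,c.min(),c.max(),"x %.1f l %.2f r %.2f"%(l[0],l[1],r[1]))
E
```

```text
[ 0.65563181 -0.08766452  0.14240832] [-3.14157842e+00  4.18205480e-04  2.94717338e+00] 19.7333
20 226 290 x -120.7 l -19.14 r 23.60
28 226 290 x -115.9 l -19.26 r 23.74
36 226 290 x -111.0 l -19.39 r 23.88
44 226 289 x -106.1 l -19.51 r 23.35
52 227 289 x -101.1 l -18.96 r 23.49
60 227 289 x -96.0 l -19.09 r 23.63
68 227 289 x -90.9 l -19.21 r 23.77
76 227 288 x -85.7 l -19.34 r 23.23
84 227 288 x -80.4 l -19.47 r 23.37
92 227 288 x -75.1 l -19.60 r 23.51
100 227 288 x -69.7 l -19.73 r 23.66
108 228 288 x -64.2 l -19.16 r 23.80
116 228 287 x -58.7 l -19.29 r 23.24
124 228 287 x -53.1 l -19.42 r 23.39
132 228 287 x -47.4 l -19.55 r 23.54
140 228 287 x -41.6 l -19.69 r 23.69
148 228 287 x -35.8 l -19.82 r 23.84
156 229 286 x -29.9 l -19.23 r 23.26
164 229 286 x -23.9 l -19.37 r 23.41
172 229 286 x -17.8 l -19.50 r 23.57
180 229 285 x -11.7 l -19.64 r 22.97
188 230 285 x -5.4 l -19.03 r 23.13
196 229 285 x 0.9 l -19.93 r 23.28
204 230 285 x 7.3 l -19.31 r 23.44
212 229 285 x 13.8 l -20.22 r 23.60
220 230 284 x 20.4 l -19.60 r 22.98
228 230 284 x 27.1 l -19.74 r 23.14
```

View pics/e1.png

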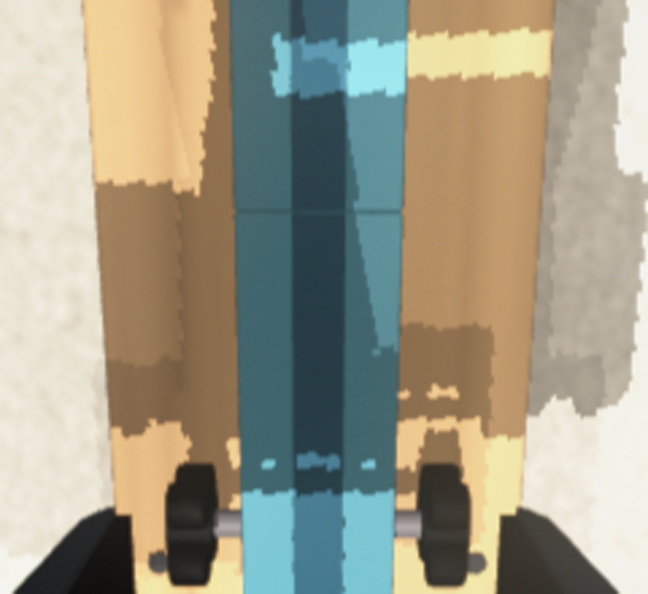

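Request:
drive_tool(
  motion=[
    {"dx": -34,"dy": 7,"dz": 0,"turn": 0,"gripper": 0.3},
    {"dx": -38,"dy": 7.6,"dz": 0,"turn": 0,"gripper": 0},
    {"dx": -38,"dy": 7.6,"dz": 0,"turn": 0,"gripper": 0},
    {"dx": -38,"dy": 7.6,"dz": 0,"turn": 0,"gripper": 0},
    {"dx": -24,"dy": 4.7,"dz": 0,"turn": 0,"gripper": 0},
    {"dx": 0,"dy": 0,"dz": 0,"turn": 0,"gripper": 0},
    {"dx": 0,"dy": 0,"dz": 0,"turn": 0,"gripper": 0},
    {"dx": 0,"dy": 0,"dz": 0,"turn": 0,"gripper": 0},
  ],
)

```text
clock: 20.45
tool_pos: [0.4833, -0.053, 0.1424]
ee_rot: [3.142, 0.001, 2.947]
force: [0.2, 0.1, 0.9]
opening: 0.0225
```

Request:
drive_tool(
  motion=[
    {"dx": 0,"dy": 0,"dz": 0,"turn": 0,"gripper": 0},
    {"dx": 0,"dy": 0,"dz": 0,"turn": 0,"gripper": 0},
    {"dx": 0,"dy": 0,"dz": -35,"turn": 0,"gripper": 0},
    {"dx": 0,"dy": 0,"dz": -35,"turn": 0,"gripper": 0},
    {"dx": 0,"dy": 0,"dz": -30,"turn": 0,"gripper": 0},
    {"dx": 0,"dy": 0,"dz": -10,"turn": 0,"gripper": 0},
    {"dx": 0,"dy": 0,"dz": 0,"turn": 0,"gripper": 0},
  ],
)

```text
clock: 21.03
tool_pos: [0.4818, -0.0528, 0.0298]
ee_rot: [-3.141, -0.005, 2.947]
force: [-0.2, 0.3, -0.5]
opening: 0.0002
```

Request:
drive_tool(
  motion=[
    {"dx": 5,"dy": -1,"dz": 0,"turn": 0,"gripper": 0},
    {"dx": 5,"dy": -1,"dz": 0,"turn": 0,"gripper": 0},
    {"dx": 4,"dy": -0.8,"dz": 0,"turn": 0,"gripper": 0},
    {"dx": 2,"dy": -0.4,"dz": 0,"turn": 0,"gripper": 0},
    {"dx": 0,"dy": 0,"dz": 0,"turn": 0,"gripper": 0},
  ],
)

```text
clock: 21.45
tool_pos: [0.4994, -0.0563, 0.033]
ee_rot: [-3.142, -0.0, 2.947]
force: [-4.6, 0.7, 3.6]
opening: 0.0005
```

Request:
drive_tool(
  motion=[
    {"dx": 1,"dy": -0.2,"dz": 0,"turn": 0,"gripper": 0},
    {"dx": 0,"dy": 0,"dz": 0,"turn": 0,"gripper": 0},
    {"dx": 0,"dy": 0,"dz": 0,"turn": 0,"gripper": 0},
  ],
)

```text
clock: 21.7
tool_pos: [0.4993, -0.0562, 0.0328]
ee_rot: [-3.142, -0.002, 2.947]
force: [-10.6, 2.7, 5.8]
opening: 0.0007
```

Request:
drive_tool(
  motion=[
    {"dx": 1,"dy": -0.2,"dz": 0,"turn": 0,"gripper": 0},
    {"dx": 0,"dy": 0,"dz": 0,"turn": 0,"gripper": 0},
    {"dx": 0,"dy": 0,"dz": 0,"turn": 0,"gripper": 0},
  ],
)

```text
clock: 21.95
tool_pos: [0.4993, -0.0562, 0.0325]
ee_rot: [-3.142, -0.004, 2.947]
force: [-15.5, 3.1, 10.0]
opening: 0.0004
```

Request:
drive_tool(
  motion=[
    {"dx": 1,"dy": -0.2,"dz": 0,"turn": 0,"gripper": 0},
    {"dx": 0,"dy": 0,"dz": 0,"turn": 0,"gripper": 0},
    {"dx": 0,"dy": 0,"dz": 0,"turn": 0,"gripper": 0},
  ],
)

```text
clock: 22.2
tool_pos: [0.4992, -0.0562, 0.0323]
ee_rot: [-3.141, -0.006, 2.947]
force: [-20.0, 4.5, 13.8]
opening: 0.0004
```

Request:
drive_tool(
  motion=[
    {"dx": -2,"dy": 0.4,"dz": 0,"turn": 0,"gripper": 0},
    {"dx": -4,"dy": 0.8,"dz": 0,"turn": 0,"gripper": 0},
    {"dx": -12,"dy": 2.4,"dz": 0,"turn": 0,"gripper": 0},
    {"dx": 0,"dy": 0,"dz": 30,"turn": 0,"gripper": 0},
    {"dx": 0,"dy": 0,"dz": 40,"turn": 0,"gripper": 0},
    {"dx": 0,"dy": 0,"dz": 40,"turn": 0,"gripper": 0},
  ],
)

```text
clock: 22.7
tool_pos: [0.4828, -0.053, 0.1431]
ee_rot: [-3.142, -0.001, 2.947]
force: [0.9, -0.2, -0.7]
opening: 0.0003
```

Request:
drive_tool(
  motion=[
    {"dx": 38,"dy": -7.6,"dz": 0,"turn": 0,"gripper": 0.5},
    {"dx": 38,"dy": -7.6,"dz": 0,"turn": 0,"gripper": 0.8},
    {"dx": 38,"dy": -7.6,"dz": 0,"turn": 0,"gripper": 0.8},
    {"dx": 38,"dy": -7.6,"dz": 0,"turn": 0,"gripper": 0.8},
    {"dx": 20,"dy": -4,"dz": 0,"turn": 0,"gripper": 0.8},
    {"dx": 0,"dy": 0,"dz": 0,"turn": 0,"gripper": 0.8},
    {"dx": 0,"dy": 0,"dz": 0,"turn": 0,"gripper": 0.8},
  ],
)

```text
clock: 23.28
tool_pos: [0.6562, -0.0877, 0.142]
ee_rot: [-3.142, 0.0, 2.947]
force: [-1.5, -0.3, 0.4]
opening: 0.0439
```

```bash
python3 - <<'E'
from h import *
import cv2
from cell import imaging,spot_in
p,o=wrist();print(o["tool_pos"],o["force"],o["clock"]);f=p["frame"]
g=f.sum(2).astype(int)
print("seam rows",[(r,int(g[r,232:244].mean()),int(g[r,252:262].mean())) for r in range(90,106)])
t=imaging.snapshot("top");s=imaging.snapshot("scene")
c=np.zeros((570,800,3),np.uint8);c[:500,:400]=cv2.resize(f[20:230,140:340],(400,500));c[:300,400:]=cv2.resize(s["frame"],(400,300));c[300:570,400:]=cv2.resize(t["frame"],(400,270))
cv2.imwrite("pics/end.png",c[...,::-1])
hsv=cv2.cvtColor(f,cv2.COLOR_RGB2HSV);B=((hsv[...,0]>85)&(hsv[...,0]<110)&(hsv[...,1]>60)&(hsv[...,2]>25))
a=o["ee_rot"][2]-np.pi
def tf(uv,z=.068):
    d=onz(p,uv,z)[:2]-o["tool_pos"][:2];return np.array([np.cos(a)*d[0]+np.sin(a)*d[1],-np.sin(a)*d[0]+np.cos(a)*d[1]])*1000
for lo,hi in ((25,95),(102,230)):
    P=[]
    for row in range(lo,hi):
        q=np.where(B[row,180:335])[0]+180;l,r=tf((q.min(),row)),tf((q.max()+1,row));P.append((l[0],(l[1]+r[1])/2))
    P=np.array(P);k=np.polyfit(P[:,0],P[:,1],1);print("mid lat",P[:,1].mean(),"slope deg",np.degrees(k[0]))
E
```

```text
[ 0.65616915 -0.08766366  0.14202866] [-1.53047362 -0.25385605  0.41604011] 23.2833
seam rows [(90, 283, 180), (91, 283, 180), (92, 281, 181), (93, 280, 179), (94, 281, 179), (95, 280, 179), (96, 263, 180), (97, 239, 188), (98, 254, 186), (99, 276, 178), (100, 281, 177), (101, 281, 176), (102, 280, 175), (103, 279, 175), (104, 278, 175), (105, 278, 174)]
mid lat 1.9828483693365484 slope deg -0.015516182918409555
mid lat 1.8147754170417272 slope deg -0.054881116402105204
```

```bash
python3 -c "
from cell import workorder; print(workorder.sign_off())"
```

```text
the job is handed in; nothing more can be done
None
```

I put the chipped insert in the red tray first. Then I stood the sound insert on the board, butted it against the bar's free end, let go of it and handed the job in at about 23 s.

**How it went:** The moves don't allow tilting, so I gripped both inserts with the tool pointing down, at their low ends and clear of the carrying bar. I let the sound insert down on its lower edge and it dropped flat. Then I re-gripped it, slid it against the bar and pushed it home with shut fingers; it did not move under about 20 N.

**Last checks:**
- **Fit:** The final wrist picture measures the insert and bar centre lines about 0.2 mm apart and their directions within 0.1°. The seam is only a faint hairline. I estimate the gap at no more than a few tenths of a millimetre, mostly from the hard stop.
- **Tops level:** I did not measure this separately. The insert lies flat on the board and is the same height as the bar.
- **Chipped insert:** It lay flat inside the tray in the picture taken just after I let go.
- **Robot:** The gripper was clear of everything, with its tips about 74 mm above the bar.

**Not checked:**
- The final overview picture could not be viewed, because the viewer's 12-picture limit was reached.
- I took no last look at the tray or the other things on the bench. The forces and pictures along the way gave no sign that anything else had been touched.

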